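# Open the squeeze-and-turn cap of the caustic-soda canister

### The arm

A 6-joint arm with a two-finger parallel gripper is mounted at the origin on a cart in front of the work surface, level with it; the furniture and walls round the work are solid. World frame = base frame: x ahead of the robot, y to its left, z up, the work surface at z = 0. Lengths are in m, angles in rad, forces in N, time in s.
With the tool pointing down it reaches from about 0.3 to 0.875 m from the base axis. Payload 6.4 kg.
Tool frame: the origin (TCP) lies at the very end of the fingers, on their centre line; the grasp point (between the pads) lies 19 mm behind it; z points along the fingers, y is the direction in which the jaws open and shut (so a half turn about z gives the same grasp; the last joint's range is limited). The gripper opens to 85 mm and grips with 20 to 120 N. Pads are 22 mm wide; open, the fingers measure 114 mm over their backs; the gripper's body (76 mm by 85 mm) begins 54 mm behind the grasp point. The pads swing forward as they close: fully open they stand 13 mm farther back than shut.
Start: joints at [-1.387, 0.181, 1.607, -0, 1.354, -0.206], TCP at [0.219, -0.532, 0.231] pointing down, gripper open.
Joint ranges: [-2.99, 2.99], [-0.89, 2.07], [0.3, 2.58], [-1.14, 4.28], [0, 2.63], [-3.12, 3.12]. Speed limits (rad/s): [2.57, 2.57, 3.01, 3.14, 3.14, 3.14].

### API

Orientations are given as a unit quaternion [w, x, y, z].
In Python, from bench import telemetry, imaging, ctrl gives the robot as it stands.
- The arm moves only by the shell command python3 -m pendant 'ROWS' [OPENING]. ROWS is JSON, a list that holds one entry, the list of rows, each a list of 6 numbers: the shift along the tool's x, y, z in units of 200 mm (1.0 is 200 mm), then the turn, a rotation vector about the tool's x, y, z in units of pi rad (1.0 is pi rad). In form: [[[tx, ty, tz, rx, ry, rz], ...]]. A call has 1 to 12 rows; each row shifts and turns the pose as measured when the row begins, along the tool's axes as they then stand; what a row does not reach is not made up. A row lasts 1/8 s, in which the tool goes at most 62.5 mm and 10.7 degrees, less where a joint would pass 70% of its speed; a pose out of reach is approached as far as the arm can. A call with a number of a shift or a turn outside -1 to 1 is refused whole. A call with a gripper value outside its range is refused whole. OPENING is the closure, from 0 (fully open) to 1 (shut), set as the call begins (- or left out, the last holds). The fingers move at their own pace and stop on an object; the grip force is fixed at half the most. Time passes only in rows, so rows that do not move let the fingers close. It gives the time, the measured TCP pose, the force and the opening at its end, in the units of the state.
- telemetry.get_obs(): the state, without advancing time (a new reading comes with each control period).
- imaging.camera(name): name is "scene" or "top" or "wrist"; returns a dict with "pixels" (420x560x3 uint8, blue, green, red), "vfov" (degrees; the focal length in pixels is half the picture's height over the tangent of half this angle, whatever the lens; pixels are square), "cx", "cy" (the principal point, pixels), "R" (3x3) and "t" (3): a world point X has camera coordinates R X + t. Camera axes: x right, y down, z forward; pixel columns grow to the right and rows downward; lengths in m; the calibration is good to about 2 mm. A picture is of the moment at which its call begins. There is no depth.
- ctrl.hand_in(): hands the job in, once; it reports no verdict.
The state is a dict: "time_s": time; "q": joint angles; "dq": joint speeds; "joint_efforts": joint torques, N m; "eef_pos": TCP position; "eef_rot": TCP orientation; "wrist_force": force on the tool from outside, world axes, zero at the start; "torque": the same for the moment, N m; "opening": opening from 0.0 (shut) to 1.0 (fully open).
Only numpy, scipy, OpenCV 4.12 (cv2) and the standard library are available. Lean on these libraries where they do the work, as an engineer would, in place of code of your own. Each camera call takes 0.05 s, during which the arm holds its last target.

### The job

Open the caustic-soda canister for weighing out: squeeze the two tabs of its cap together without crushing them, and turn the cap anticlockwise (seen from above) until you feel it come up against its stop - the bayonet inside is hidden, so stop by feel and do not wrench the cap against the canister. Then lift the cap straight off and set it down, without dropping it, the right way up and flat in the spill tray beside the canister. Let go of it there, and do not disturb the beaker, the timer or the small flat box.

Things in the scene. Friction and masses are not known exactly. Their poses are not given: they have to be found in the camera images.
- tray: Shallow rectangular stainless spill tray on the bench, fixed, 180 (its x) x 340 (its y) x 16 mm high, walls 4 mm; the inner floor lies 4 mm above the origin, which is the centre of its underside. The canister stands on its +y half; the -y half is free.
- canister: White plastic canister of caustic soda with a plain white label and a small blank diamond, 100 mm across, fixed on the tray floor; origin: centre of its underside, z up; the shoulder is 124 mm up. A hidden bayonet joins it to the cap.
- collar (a point): On the canister's axis at the height of the top of the low white collar on its shoulder (inside 52, outside 60 mm across, 124 to 133 mm above the canister's base). The collar has a slot 10 mm wide on the canister's +y and -y sides, in which the feet of the cap's tabs lock. Fingertips must stay above it.
- mouth (a point): Centre of the neck's top, 152 mm above the canister's base. The neck (31 mm across) carries a two-lug bayonet, hidden in the cap, at an angle that differs each time and cannot be measured: turned anticlockwise from its locked place the cap meets a hard stop after 0.5 to 1.3 rad. It can be lifted only in about the last 0.15 rad before that stop.
- cap: Loose grey cap on the canister, 60 to 100 g, 47 mm across, 32 mm high; origin: centre of its lower rim, z up the axis. At the start it is locked, origin 126 mm above the canister's, axes along the canister's. Two sprung tabs stick out at +y and -y: upright flat pads 20 mm wide (along x), 9.5 to 30 mm above the origin, outer faces 30 mm from the axis (60 mm over both).
- cap_top (a point): Centre of the cap's flat top, 32 mm above the cap's origin. A seal in the cap pushes it up with about 4 N, so it drags when turned (up to about 0.15 N m) and rises 1 to 2 mm when the bayonet lets go. Raised 30 mm it is clear of the neck.
- tab_a (a joint): Travel of the +y tab towards the cap's axis, m: 0 = out (locked), 0.0045 = fully in. Its spring pushes back with 8 N at 0 and 17 N at 0.0045; from about 0.003 (14 N) its foot is clear of the collar. Both must be in together to turn; off-centre fingers press one tab before the other and push the cap sideways.
- tab_b (a joint): The same for the -y tab.
- beaker: Bystander: tall clear plastic beaker, 69 mm across, 111 mm high, loose on the bench; origin: centre of its underside.
- timer: Bystander: low round white kitchen timer, 62 mm across, 37 mm high, loose on the bench; origin: centre of its underside.
- ph_box: Bystander: small flat white cardboard box, 50 x 80 x 12 mm, loose on the bench; origin: centre of its underside.
Mind the look-alikes: they are no part of the job. Leave any red or yellow look-alike of the cap alone.

How it is judged:
By the outcome, as a careful person would: the job done as asked, in the order asked, and still so for the second after the job is handed in, with the robot touching nothing.
It also fails if it takes over 72 s, if anything falls off the work surface, if the arm or the gripper's body presses on something with over 40 N, if the wrist force passes 120 N, or if a joint passes its speed limit or range.

## Working session

There is one attempt and no reset: what is moved stays moved. The work goes in short steps, Python scripts to look and compute and a shell command to move; the robot and the scene stay as the last step left them, time stands still between calls to the robot, and variables do not carry over. Pictures are saved under pics/ and viewed, and the job is handed in when it is done.

```bash
mkdir -p pics; ls; cat > h.py <<'E'
from bench import telemetry, imaging, ctrl
import numpy as np, cv2
def snap(n,f):
    c=imaging.camera(n); cv2.imwrite('pics/'+f+'.png',c['pixels'])
    np.savez('pics/'+f+'.npz',**{k:np.array(v) for k,v in c.items()}); return c
def load(f): return {k:v for k,v in np.load('pics/'+f+'.npz').items()}
def foc(c): return c['pixels'].shape[0]/2/np.tan(np.radians(float(c['vfov']))/2)
def ray(c,u,v):
    f=foc(c); d=c['R'].T@np.array([(u-c['cx'])/f,(v-c['cy'])/f,1]); o=-c['R'].T@c['t']; return o,d/np.linalg.norm(d)
def onz(c,u,v,z):
    o,d=ray(c,u,v); return o+d*(z-o[2])/d[2]
def proj(c,X):
    p=c['R']@np.array(X)+c['t']; f=foc(c); return np.array([c['cx']+f*p[0]/p[2],c['cy']+f*p[1]/p[2]])
def crop(f,x0,y0,x1,y1,s,out):
    im=cv2.imread('pics/'+f+'.png')[y0:y1,x0:x1]; cv2.imwrite('pics/'+out+'.png',cv2.resize(im,None,fx=s,fy=s,interpolation=cv2.INTER_CUBIC))
E
python3 - <<'E'
from h import *
for n in ['scene','top','wrist']:
    c=snap(n,n+'0'); print(n,c['vfov'],c['cx'],c['cy'],-np.array(c['R']).T@c['t'])
print(telemetry.get_obs())
E
```

```text
pics
scene 45.588793475405744 281.03166292917706 206.57573876586025 [-0.11669101 -1.38258739  0.93874252]
top 42.97905891834053 281.9447229756361 207.499974861439 [-0.41815703 -0.60693038  1.40361403]
wrist 62.55319453382856 283.75224446440075 210.75050566392716 [ 0.28475567 -0.50468287  0.37240578]
{'time_s': 0.15, 'q': array([-1.38730437e+00,  1.81385328e-01,  1.60774307e+00,  5.77199283e-06,
        1.35382896e+00, -2.06272295e-01]), 'dq': array([-0.00109543, -0.00238802, -0.00522834,  0.00036142,  0.00062337,
       -0.00043337]), 'joint_efforts': array([ 8.50047927e-04, -4.45261681e+01, -3.51695251e+01, -3.70351991e-04,
        5.77750528e-03, -1.59497563e-05]), 'eef_pos': array([ 0.21843815, -0.53144359,  0.23059975]), 'eef_rot': array([-6.82278751e-04,  9.81070396e-01,  1.93650234e-01,  1.05896997e-05]), 'wrist_force': array([-0.46767895, -0.69918217,  0.57023267]), 'torque': array([ 0.04266994, -0.00034912, -0.01723589]), 'opening': 1.0019888197175266}
```

View pics/scene0.png

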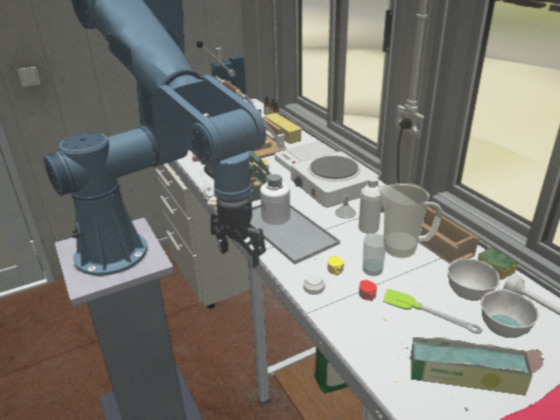

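View pics/top0.png

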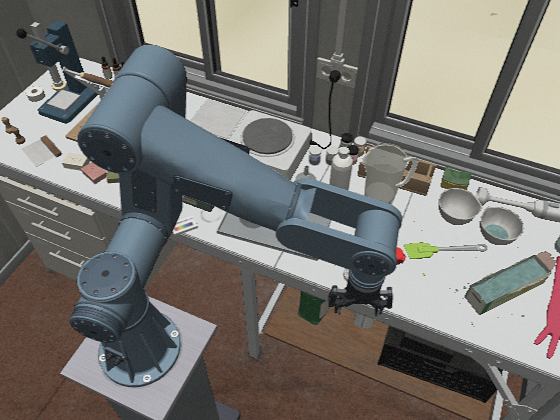

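View pics/wrist0.png

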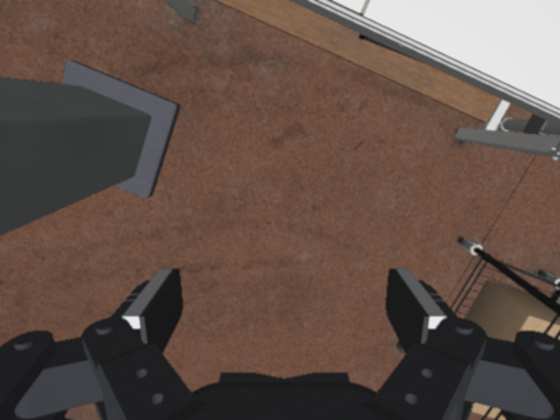

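```bash
python3 - <<'E'
from h import *
crop('scene0',200,160,350,270,5,'c1')
crop('top0',150,180,350,270,4,'c2')
E
```

```text
(no output)
```

View pics/c1.png

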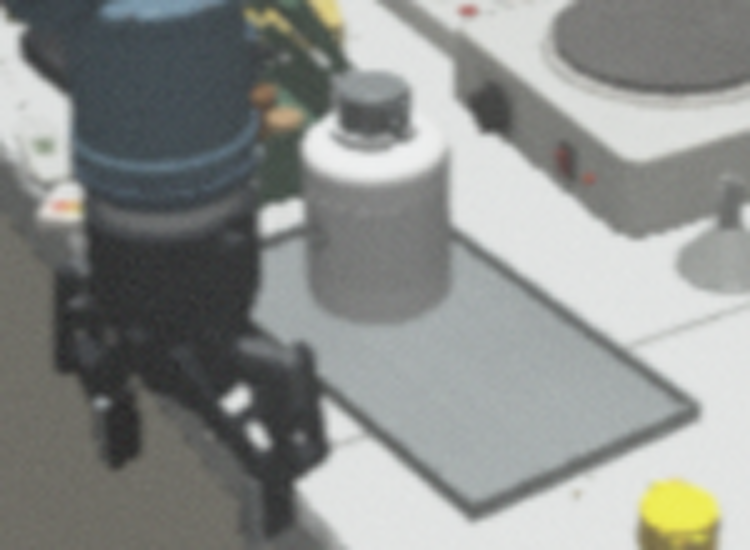

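View pics/c2.png

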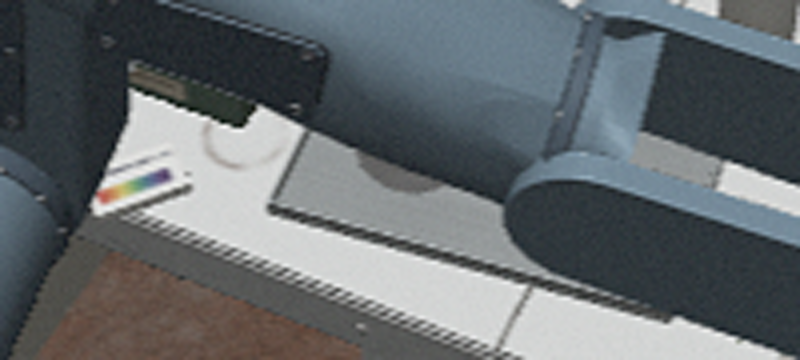

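The crop shows the grey cap on the white canister in the tray, at about scene (275,177). Things that could be mistaken for it: yellow cap (336,264), red cap (368,288), white bottle's lid (371,186) and the white timer (314,283). I choose the grey one because it is on the canister standing in the tray.

```bash
python3 - <<'E'
from h import *
c=load('scene0')
P=lambda u,v,z:onz(c,200+u/5,160+v/5,z)
print('cap',P(373,85,.162))
a=P(695,408,.016);b=P(475,513,.010);print('corners',a,b)
b=P(473,510,.016)
e=P(455,232,.016); print(a,b,e, np.linalg.norm(a-b), np.degrees(np.arctan2(*(a-b)[1::-1])),np.degrees(np.arctan2(*(e-a)[1::-1])))
t=load('top0')
Q=lambda u,v,z:onz(t,150+u/4,180+v/4,z)
f=Q(272,207,.016);g=Q(668,318,.016);h=Q(305,130,.016);print(f,g,h,np.degrees(np.arctan2(*(f-g)[1::-1])),np.degrees(np.arctan2(*(h-f)[1::-1])))
print('phbox',Q(140,190,.012)); print('timer',onz(c,314,281,.037),'beaker',onz(c,374,265,0.0), 'yellow',onz(c,336,264,.03))
E
```

```text
cap [ 0.54327221 -0.09110272  0.162     ]
corners [ 0.63908208 -0.3334277   0.016     ] [ 0.46999738 -0.34902199  0.01      ]
[ 0.63908208 -0.3334277   0.016     ] [ 0.46662356 -0.35259271  0.016     ] [ 0.61395959 -0.07172842  0.016     ] 0.17352013779296752 6.34116064344149 95.48345132451209
[ 0.43058508 -0.01222282  0.016     ] [ 0.4626726  -0.34238088  0.016     ] [5.11568218e-01 4.90728112e-04 1.60000000e-02] 95.55104852871811 8.922046811659188
phbox [0.40406431 0.0952517  0.012     ]
timer [ 0.45716126 -0.47684292  0.037     ] beaker [ 0.67429631 -0.46762075  0.        ] yellow [ 0.55703226 -0.43745394  0.03      ]
```

```bash
python3 -m pendant '[[[0.234,-0.142,-0.025,0,0,0],[0.234,-0.142,-0.025,0,0,0],[0.234,-0.142,-0.025,0,0,0],[0.234,-0.142,-0.025,0,0,0],[0.234,-0.142,-0.025,0,0,0],[0.234,-0.142,-0.025,0,0,0],[0.234,-0.142,-0.025,0,0,0],[0.234,-0.142,-0.025,0,0,0]]]' 0; python3 - <<'E'
from h import *
print(telemetry.get_obs()['eef_pos'])
snap('wrist','w1'); snap('top','t1')
E
```

```text
time_s: 1.15
eef_pos: [0.4836, -0.1711, 0.2701]
eef_rot: [-0.002, 0.982, 0.189, -0.0]
wrist_force: [0.2, -0.3, 0.7]
opening: 1.002
[ 0.4836213  -0.17109483  0.27012532]
```

View pics/w1.png

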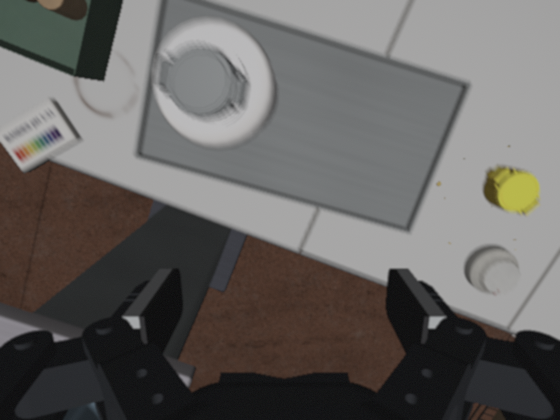

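```bash
python3 - <<'E'
from h import *
crop('w1',140,5,290,155,5,'c3')
c=load('w1')
X=[0.543,-0.091,.162]; print(proj(c,X), c['R'])
cc=lambda u,v:onz(c,u,v,.016)
k=[cc(136,155),cc(410,230),cc(467,84)]
for p in k: print(p)
print(np.degrees(np.arctan2(*(k[0]-k[1])[1::-1])),np.degrees(np.arctan2(*(k[2]-k[1])[1::-1])))
E
```

```text
[207.83996927  89.58230825] [[ 0.3720967  -0.92818232 -0.00465098]
 [-0.89068028 -0.35846378  0.27962898]
 [-0.26121388 -0.09990648 -0.96009687]]
[ 0.44106002 -0.00530273  0.016     ]
[ 0.47704969 -0.33737541  0.016     ]
[ 0.64792503 -0.31655521  0.016     ]
96.1855089594214 6.946926651663003
```

View pics/c3.png

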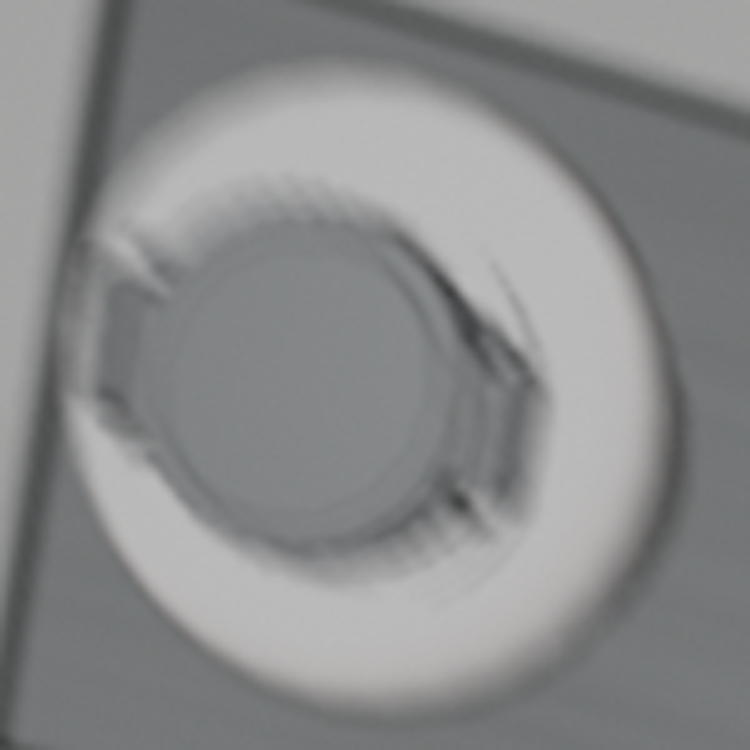

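```bash
python3 -m pendant '[[[0.134,-0.09,0,0,0,0],[0.134,-0.09,0,0,0,0],[0.134,-0.09,0,0,0,0],[0,0,0,0,0,0.044],[0,0,0,0,0,0.044],[0,0,0,0,0,0],[0,0,0,0,0,0],[0,0,0,0,0,0],[0,0,0,0,0,0]]]' 0; python3 - <<'E'
from h import *
snap('wrist','w2'); snap('scene','s2'); o=telemetry.get_obs(); print(o['eef_pos'],o['eef_rot'],o['q'],o['dq'].max())
crop('w2',190,115,370,265,4,'c4')
E
```

```text
time_s: 2.38
eef_pos: [0.5384, -0.0884, 0.2682]
eef_rot: [-0.002, 0.999, 0.055, -0.002]
wrist_force: [0.3, -0.3, 0.1]
opening: 1.001
[ 0.53840251 -0.08830567  0.26821924] [-0.00247839  0.99851168  0.05443982 -0.00214291] [-0.38179664  0.08896444  1.63451237  0.00271061  1.4240953   1.07966136] 0.005522547943378085
```

View pics/w2.png

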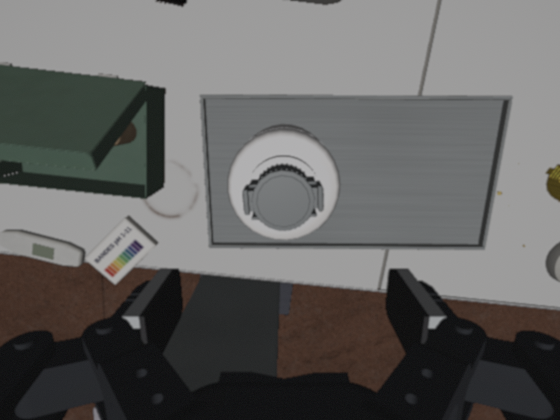

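View pics/c4.png

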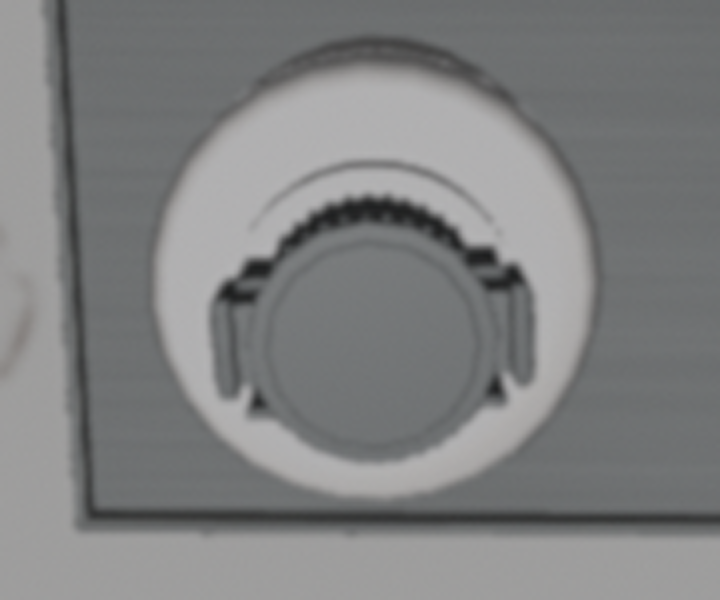

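```bash
python3 - <<'E'
from h import *
from scipy.spatial.transform import Rotation as Ro
c=load('w2'); o=telemetry.get_obs()
P=lambda u,v,z:onz(c,190+(u+.5)/4-.5,115+(v+.5)/4-.5,z)
ang=lambda d:np.degrees(np.arctan2(d[1],d[0]))
print('cap', P(372,344,.162), 'r', (P(493,344,.162)-P(251,344,.162))/2)
l=P(228,398,.160); r=P(523,385,.160); print('tab bottoms',l,r,(l+r)/2,ang(l-r)-90, np.linalg.norm(l-r))
l=P(211,330,.160); r=P(534,310,.160); print('tab outer',l,r,(l+r)/2,ang(l-r)-90, np.linalg.norm(l-r))
f=lambda u,v:onz(c,u,v,.016)
k=[f(209,248),f(484,249),f(508,97),f(203,96)]
for i in range(4): d=k[(i+1)%4]-k[i]; print('tray',k[i],np.linalg.norm(d),ang(d))
print('tray ctr',sum(k)/4)
q=o['eef_rot']; R=Ro.from_quat([q[1],q[2],q[3],q[0]]).as_matrix(); print(R.round(4), ang(R[:,0]))
s=load('s2')
crop('s2',200,140,350,260,5,'c5')
E
```

```text
cap [ 0.54470549 -0.08629162  0.162     ] r [ 0.00248059 -0.02228502  0.        ]
tab bottoms [ 0.53066693 -0.06040816  0.16      ] [ 0.53938545 -0.11545495  0.16      ] [ 0.53502619 -0.08793155  0.16      ] 8.999970948024341 0.05573294973605116
tab outer [ 0.54353921 -0.0562143   0.16      ] [ 0.55397548 -0.11546527  0.16      ] [ 0.54875734 -0.08583979  0.16      ] 9.989420839100319 0.060163056962472414
tray [ 0.43622409 -0.00569542  0.016     ] 0.3369433196921219 -83.81899547353294
tray [ 0.47250269 -0.34067999  0.016     ] 0.17680077823850865 7.301914825280115
tray [ 0.64786965 -0.31820901  0.016     ] 0.3293113124383737 96.06893462343892
tray [0.61305324 0.00925665 0.016     ] 0.17746016905614345 -175.16676147908905
tray ctr [ 0.54241242 -0.16383195  0.016     ]
[[ 0.9941  0.1087 -0.0045]
 [ 0.1087 -0.9941  0.0047]
 [-0.004  -0.0052 -1.    ]] 6.242058669107821
```

View pics/c5.png

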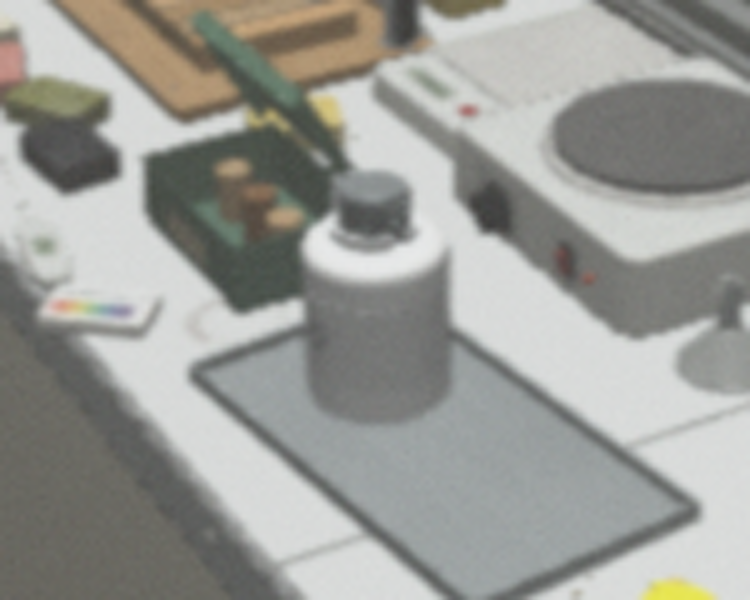

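```bash
python3 -m pendant '[[[0.01,0,0.1,0,0,0],[0.01,0,0.1,0,0,0],[0.01,0,0.1,0,0,0],[0,0,0,0,0,0],[0,0,0,0,0,0],[0,0,0,0,0,0]]]' 0; python3 - <<'E'
from h import *
snap('wrist','w3'); o=telemetry.get_obs(); print(o['eef_pos'],o['eef_rot'],o['dq'].max())
crop('w3',190,155,370,305,4,'c6')
E
```

```text
time_s: 3.22
eef_pos: [0.5455, -0.0879, 0.2093]
eef_rot: [-0.002, 0.998, 0.055, -0.0]
wrist_force: [-0.4, -0.1, 0.3]
opening: 1.003
[ 0.54567904 -0.0878924   0.20952889] [-1.49931848e-03  9.98468073e-01  5.53105293e-02 -6.31990894e-05] 0.0027519673341604234
```

View pics/c6.png

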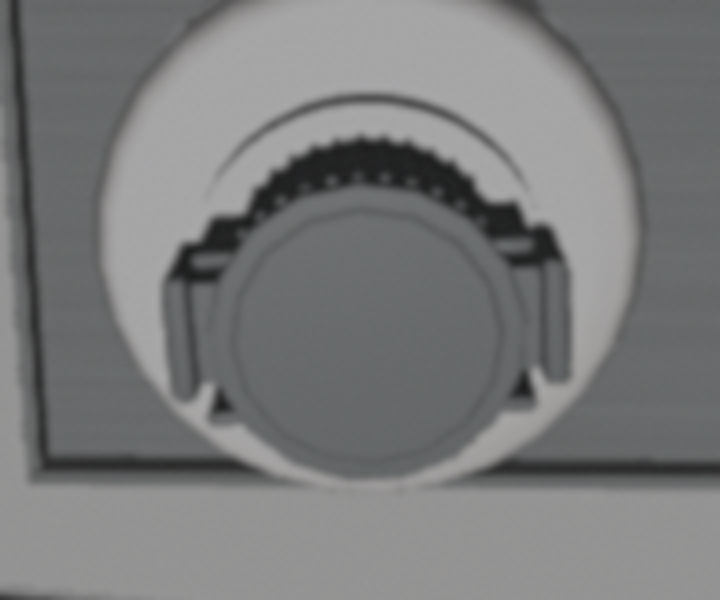

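```bash
python3 - <<'E'
from h import *
c=load('w3')
P=lambda u,v,z:onz(c,190+(u+.5)/4-.5,155+(v+.5)/4-.5,z)
ang=lambda d:np.degrees(np.arctan2(d[1],d[0]))
print('cap', P(368,332,.162), P(526,332,.162)-P(210,332,.162),P(368,187,.162)-P(368,478,.162))
for a,b in [((186,400),(557,382)),((176,280),(556,260)),((190,400),(552,382))]:
    l=P(*a,.160); r=P(*b,.160); print(l,r,(l+r)/2,ang(l-r)-90, np.linalg.norm(l-r))
# model projection for yaw hypotheses
for yaw in (6.2,8,10):
  for cx,cy in [tuple(P(368,332,.162)[:2])]:
    y=np.radians(yaw); out=[]
    for a,b in [(-.01,.03),(.01,.03),(-.01,-.03),(.01,-.03)]:
        X=[cx+a*np.cos(y)-b*np.sin(y),cy+a*np.sin(y)+b*np.cos(y),.160]
        p=proj(c,X); out.append(((p-[190,155])*4+1.5).round())
    print(yaw,out)
E
```

```text
cap [ 0.54536494 -0.08652315  0.162     ] [ 5.16339972e-03 -4.58122425e-02 -2.77555756e-17] [0.04504794 0.00492714 0.        ]
[ 0.53076731 -0.06068708  0.16      ] [ 0.53986931 -0.11542485  0.16      ] [ 0.53531831 -0.08805597  0.16      ] 9.440976779711818 0.055489371409166835
[ 0.5495119  -0.05787305  0.16      ] [ 0.55873528 -0.11247951  0.16      ] [ 0.55412359 -0.08517628  0.16      ] 9.587135506653354 0.05537992710814338
[ 0.53083456 -0.06128254  0.16      ] [ 0.53978582 -0.1146852   0.16      ] [ 0.53531019 -0.08798387  0.16      ] 9.515358852948921 0.05414765818813598
6.2 [array([167., 389.]), array([162., 262.]), array([569., 391.]), array([575., 263.])]
8 [array([170., 395.]), array([160., 268.]), array([571., 385.]), array([573., 257.])]
10 [array([173., 401.]), array([158., 275.]), array([574., 378.]), array([570., 250.])]
```

```bash
python3 - <<'E'
from h import *
from scipy.spatial.transform import Rotation as Ro
c=load('w3'); q=[-1.49931848e-03,9.98468073e-01,5.53105293e-02,-6.31990894e-05]; p=np.array([0.54567904,-0.0878924,0.20952889])
R=Ro.from_quat([q[1],q[2],q[3],q[0]]).as_matrix(); print(R[:,2])
for dz in (0,-.01,-.02,.02,.047,.06): print(dz,proj(c,p+R@[0,0,dz]))
crop('w3',100,260,460,420,2,'c7')
E
```

```text
[-2.92060744e-04  2.98705212e-03 -9.99995496e-01]
0 [283.6591648  274.70739681]
-0.01 [283.62645751 285.52543991]
-0.02 [283.58916335 297.86060548]
0.02 [283.71383292 256.62573345]
0.047 [283.77108679 237.68882896]
0.06 [283.79370017 230.2093801 ]
```

View pics/c7.png

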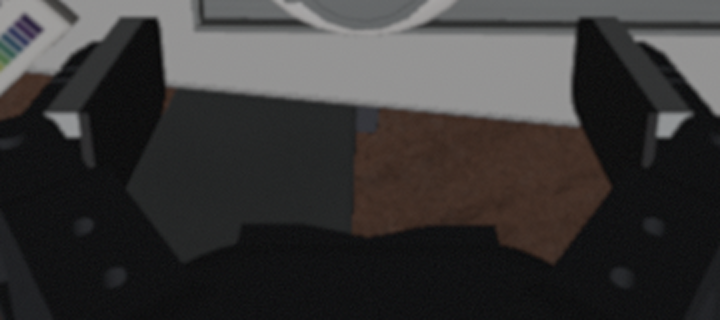

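```bash
python3 -m pendant '[[[-0.002,-0.006,0,0,0,-0.018],[0,0,0.1,0,0,0],[0,0,0.1,0,0,0],[0,0,0.08,0,0,0],[0,0,0,0,0,0],[0,0,0,0,0,0],[0,0,0,0,0,0]]]' 0; python3 - <<'E'
from h import *
o=telemetry.get_obs(); print(o['eef_pos'],o['eef_rot'],o['wrist_force'],o['torque'])
q=o['eef_rot'];print(np.degrees(2*np.arctan2(q[2],q[1])))
E
```

```text
time_s: 4.15
eef_pos: [0.5485, -0.0879, 0.1576]
eef_rot: [0.001, 0.996, 0.085, 0.004]
wrist_force: [-0.4, 0.6, -0.4]
opening: 1.001
[ 0.548457   -0.08790699  0.15759323] [6.27530115e-04 9.96412891e-01 8.45140426e-02 4.28173726e-03] [-0.37773419  0.57338815 -0.4063051 ] [-0.00879664 -0.03490132  0.03036545]
9.696253023132966
```

```bash
python3 -m pendant '[[[-0.016,-0.0095,0.03,0,-0.0027,0],[0,0,0.03,0,0,0],[0,0,0.03,0,0,0],[0,0,0,0,0,0],[0,0,0,0,0,0],[0,0,0,0,0,0]]]' 0; python3 - <<'E'
from h import *
o=telemetry.get_obs(); print(o['eef_pos'],o['eef_rot'],o['wrist_force'],o['torque'])
snap('wrist','w4'); crop('w4',160,230,410,420,3,'c8')
E
```

```text
time_s: 4.9
eef_pos: [0.5452, -0.0866, 0.1391]
eef_rot: [0.001, 0.996, 0.085, 0.0]
wrist_force: [1.0, 0.0, -0.4]
opening: 0.997
[ 0.54523216 -0.08663628  0.13905402] [1.30181116e-03 9.96417837e-01 8.45559241e-02 3.07911230e-04] [ 0.95642867  0.04328499 -0.36093914] [ 0.02784672 -0.04322977 -0.0081224 ]
```

View pics/c8.png

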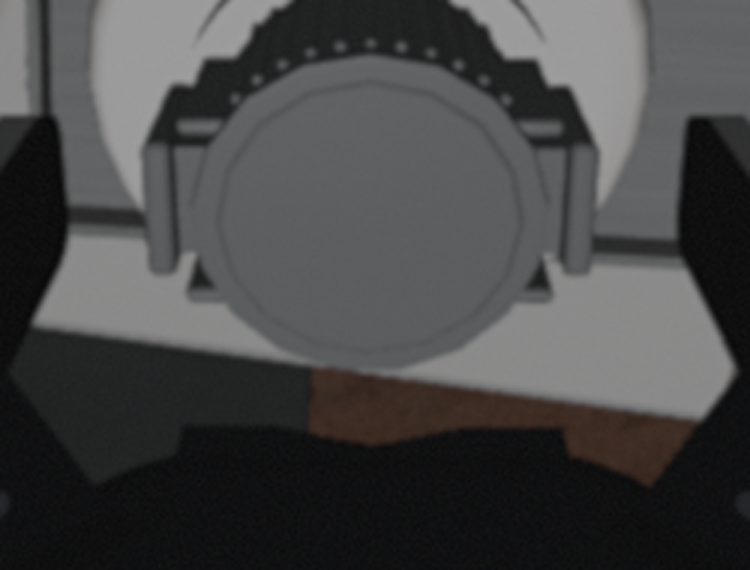

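```bash
python3 -m pendant '[[[0,0,0,0,0,0],[0,0,0,0,0,0],[0,0,0,0,0,0]]]' 0.27; python3 - <<'E'
from h import *
o=telemetry.get_obs(); print(o['eef_pos'],o['eef_rot'],o['wrist_force'],o['torque'],o['opening'])
snap('wrist','w5'); crop('w5',160,230,410,420,3,'c9')
E
```

```text
time_s: 5.32
eef_pos: [0.5455, -0.0867, 0.1394]
eef_rot: [0.001, 0.996, 0.085, 0.001]
wrist_force: [-1.0, 0.2, -0.4]
opening: 0.73
[ 0.54549199 -0.0867468   0.13944695] [1.45674065e-03 9.96418341e-01 8.45455225e-02 6.49596979e-04] [-0.96548882  0.19066413 -0.38636491] [-0.01301183 -0.04557585 -0.0002627 ] 0.7297349366099543
```

View pics/c9.png

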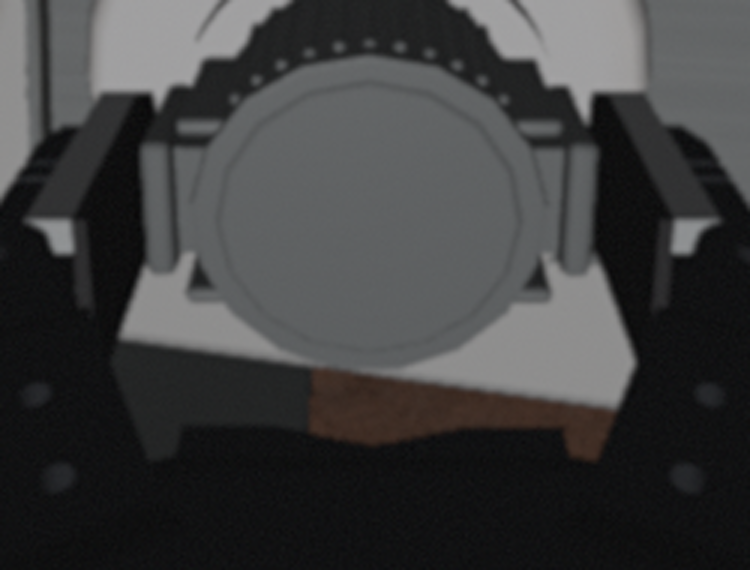

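```bash
python3 -m pendant '[[[0,0,0,0,0,0],[0,0,0,0,0,0]]]' 0.32; python3 - <<'E'
from h import *
o=telemetry.get_obs(); print(o['eef_pos'],o['wrist_force'],o['torque'],o['opening'])
E
```

```text
time_s: 5.62
eef_pos: [0.5455, -0.0867, 0.1399]
eef_rot: [0.001, 0.996, 0.085, 0.001]
wrist_force: [-0.3, 0.3, 1.3]
opening: 0.682
[ 0.54553037 -0.08671208  0.13994207] [-0.34679745  0.31410149  1.27307532] [ 0.05195767  0.12756437 -0.00340076] 0.6821795403673405
```

```bash
python3 -m pendant '[[[0,0,0,0,0,0],[0,0,0,0,0,0]]]' 0.36; python3 - <<'E'
from h import *
o=telemetry.get_obs(); print(o['eef_pos'],o['wrist_force'],o['torque'],o['opening'])
E
python3 -m pendant '[[[0,0,0,0,0,0],[0,0,0,0,0,0]]]' 0.382; python3 - <<'E'
from h import *
o=telemetry.get_obs(); print(o['eef_pos'],o['wrist_force'],o['torque'],o['opening'])
snap('wrist','w6'); crop('w6',160,230,410,420,3,'c10')
E
```

```text
time_s: 5.88
eef_pos: [0.5456, -0.0868, 0.1405]
eef_rot: [0.002, 0.996, 0.085, 0.001]
wrist_force: [-1.6, 0.6, 3.5]
opening: 0.639
[ 0.5455672  -0.08679151  0.14045067] [-1.59561606  0.56113648  3.49531394] [0.06792336 0.35756252 0.02861773] 0.6393317568642756
time_s: 6.12
eef_pos: [0.5456, -0.0868, 0.1407]
eef_rot: [0.002, 0.996, 0.085, 0.001]
wrist_force: [-1.6, 0.4, 3.8]
opening: 0.621
[ 0.54559549 -0.08679866  0.14066227] [-1.56774765  0.38719441  3.77535704] [ 0.06770389  0.31797036 -0.02048513] 0.6211547462620096
```

View pics/c10.png

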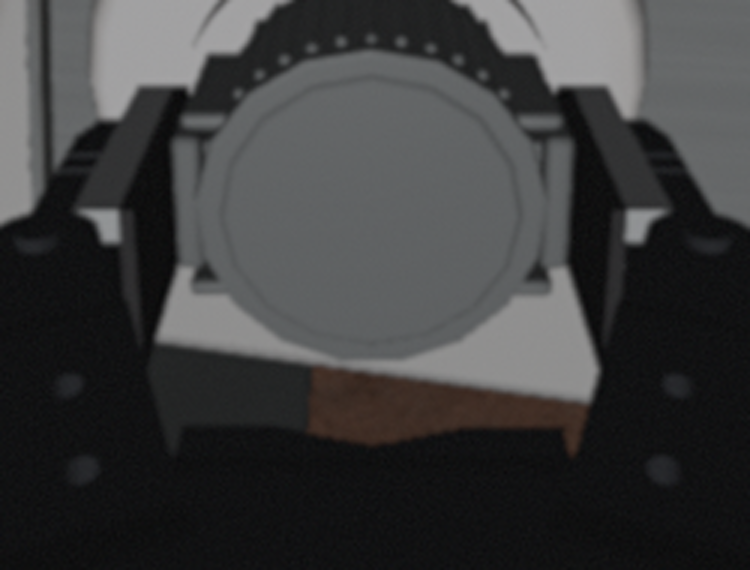

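```bash
python3 -m pendant '[[[0,0,0,0,0,0],[0,0,0,0,0,-0.011],[0,0,0,0,0,-0.011],[0,0,0,0,0,-0.011]]]' 0.387; python3 - <<'E'
from h import *
o=telemetry.get_obs(); print(o['eef_pos'],o['wrist_force'],o['torque'],o['opening'])
q=o['eef_rot'];print(np.degrees(2*np.arctan2(q[2],q[1])))
snap('wrist','w7'); crop('w7',160,230,410,420,3,'c11')
E
```

```text
time_s: 6.68
eef_pos: [0.5457, -0.0864, 0.1407]
eef_rot: [0.001, 0.99, 0.139, 0.001]
wrist_force: [-1.4, 0.8, 4.4]
opening: 0.612
[ 0.54572408 -0.08641228  0.1407247 ] [-1.41823435  0.79165927  4.4451336 ] [ 0.26783115  0.36034833 -0.06213802] 0.6122447517485992
16.036344646728963
```

View pics/c11.png

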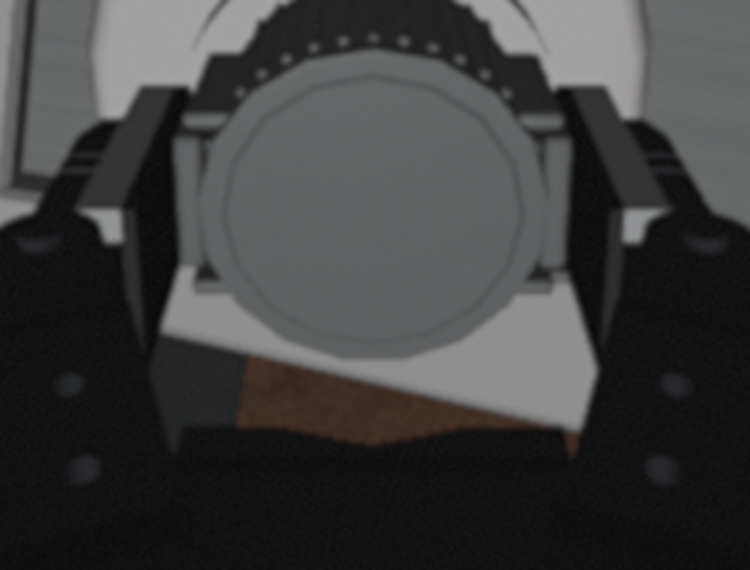

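```bash
cat > st.py <<'E'
from h import *
o=telemetry.get_obs(); print(o['eef_pos'].round(4),o['wrist_force'].round(2),o['torque'].round(3),o['opening'].round(4),o['eef_rot'].round(4))
q=o['eef_rot'];print('yaw',np.degrees(2*np.arctan2(q[2],q[1])).round(2), 'q6',o['q'][5].round(3),o['joint_efforts'].round(2))
E
python3 -m pendant '[[[0,0,0,0,0,-0.017],[0,0,0,0,0,-0.017],[0,0,0,0,0,-0.017]]]'; python3 st.py;python3 -m pendant '[[[0,0,0,0,0,-0.017],[0,0,0,0,0,-0.017]]]'; python3 st.py
```

```text
time_s: 7.1
eef_pos: [0.5454, -0.0861, 0.1406]
eef_rot: [0.001, 0.975, 0.222, 0.0]
wrist_force: [-2.0, 0.7, 4.1]
opening: 0.613
time_s: 7.35
eef_pos: [0.5454, -0.086, 0.1406]
eef_rot: [0.001, 0.961, 0.276, 0.0]
wrist_force: [-2.2, 0.7, 4.3]
opening: 0.616Traceback (most recent call last):
  File "st.py", line 2, in <module>
    o=telemetry.get_obs(); print(o['eef_pos'].round(4),o['wrist_force'].round(2),o['torque'].round(3),o['opening'].round(4),o['eef_rot'].round(4))
                                                                                                      ^^^^^^^^^^^^^^^^^^
AttributeError: 'float' object has no attribute 'round'
Traceback (most recent call last):
  File "st.py", line 2, in <module>
    o=telemetry.get_obs(); print(o['eef_pos'].round(4),o['wrist_force'].round(2),o['torque'].round(3),o['opening'].round(4),o['eef_rot'].round(4))
                                                                                                      ^^^^^^^^^^^^^^^^^^
AttributeError: 'float' object has no attribute 'round'
```

```bash
sed -i "s/o\['opening'\].round(4)/round(o['opening'],4)/" st.py; python3 st.py; python3 -m pendant '[[[0,0,0,0,0,-0.012]]]' >/dev/null; python3 st.py
```

```text
[ 0.5454 -0.086   0.1406] [-2.23  0.74  4.29] [ 0.255  0.351 -0.045] 0.6161 [9.000e-04 9.611e-01 2.761e-01 4.000e-04]
yaw 32.05 q6 0.641 [ -0.54 -41.92 -31.55  -0.24  -0.78   0.52]
[ 0.5453 -0.0859  0.1405] [-2.11  1.27  4.67] [ 0.256  0.361 -0.074] 0.6202 [8.000e-04 9.555e-01 2.951e-01 2.000e-04]
yaw 34.33 q6 0.601 [ -0.42 -41.83 -31.42  -0.18  -0.73   0.29]
```

```bash
python3 - <<'E'
from h import *
snap('wrist','w8'); crop('w8',160,230,410,420,3,'c12')
E
```

```text
(no output)
```

View pics/c12.png

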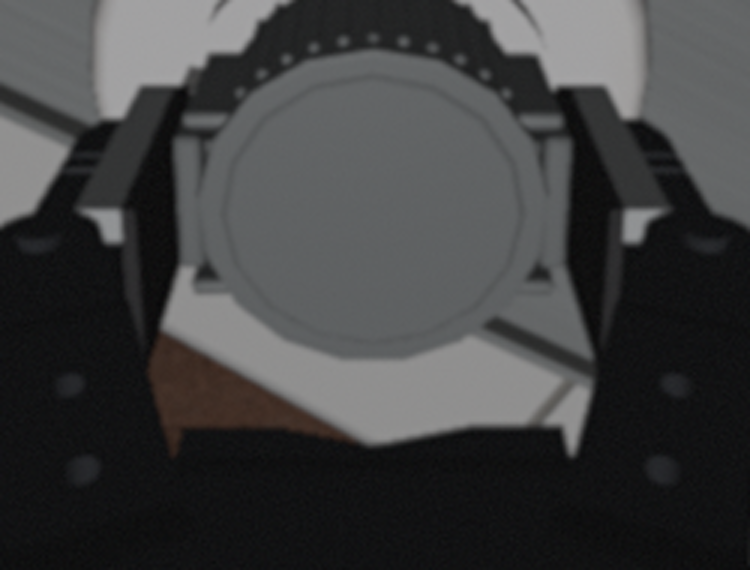

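```bash
for i in 1; do python3 -m pendant '[[[0,0,0,0,0,-0.012]]]' >/dev/null; python3 st.py;  python3 -m pendant '[[[0,0,0,0,0,-0.012]]]' >/dev/null; python3 st.py;  python3 -m pendant '[[[0,0,0,0,0,-0.012]]]' >/dev/null; python3 st.py; done
```

```text
[ 0.5452 -0.0858  0.1404] [-2.23  0.58  5.16] [ 0.213  0.387 -0.047] 0.6157 [8.000e-04 9.494e-01 3.141e-01 1.000e-04]
yaw 36.61 q6 0.561 [ -0.39 -41.79 -31.4   -0.16  -0.74   0.49]
[ 0.5451 -0.0858  0.1404] [-2.02  0.61  4.67] [ 0.275  0.346 -0.069] 0.6174 [7.000e-04 9.431e-01 3.324e-01 0.000e+00]
yaw 38.83 q6 0.523 [ -0.38 -41.75 -31.35  -0.16  -0.72   0.34]
[ 0.545  -0.0858  0.1404] [-2.09  0.98  4.72] [ 0.239  0.354 -0.087] 0.6096 [ 7.000e-04  9.365e-01  3.506e-01 -1.000e-04]
yaw 41.04 q6 0.484 [ -0.36 -41.73 -31.3   -0.15  -0.7    0.35]
```

```bash
cat > chk.py <<'E'
from h import *
import sys
o=telemetry.get_obs(); q=o['eef_rot']; y=np.degrees(2*np.arctan2(q[2],q[1]))
print(round(y,2),'tz',o['torque'][2].round(3),'F',o['wrist_force'].round(1),'j6',o['joint_efforts'][5].round(2),'op',round(o['opening'],3),o['eef_pos'].round(4))
sys.exit(abs(o['torque'][2])>0.17)
E
r() { :; }
python3 -m pendant '[[[0,0,0,0,0,-0.012]]]' >/dev/null; python3 chk.py && python3 -m pendant '[[[0,0,0,0,0,-0.012]]]' >/dev/null && python3 chk.py && python3 -m pendant '[[[0,0,0,0,0,-0.012]]]' >/dev/null && python3 chk.py && python3 -m pendant '[[[0,0,0,0,0,-0.012]]]' >/dev/null && python3 chk.py && python3 -m pendant '[[[0,0,0,0,0,-0.012]]]' >/dev/null && python3 chk.py && python3 -m pendant '[[[0,0,0,0,0,-0.012]]]' >/dev/null && python3 chk.py
```

```text
43.26 tz -0.023 F [-2.3  1.2  4.3] j6 0.36 op 0.62 [ 0.545  -0.0858  0.1404]False
```

```bash
sed -i 's/sys.exit(\(.*\))$/sys.exit(int(\1))/' chk.py
python3 -m pendant '[[[0,0,0,0,0,-0.012]]]' >/dev/null; python3 chk.py && python3 -m pendant '[[[0,0,0,0,0,-0.012]]]' >/dev/null && python3 chk.py && python3 -m pendant '[[[0,0,0,0,0,-0.012]]]' >/dev/null && python3 chk.py && python3 -m pendant '[[[0,0,0,0,0,-0.012]]]' >/dev/null && python3 chk.py && python3 -m pendant '[[[0,0,0,0,0,-0.012]]]' >/dev/null && python3 chk.py && python3 -m pendant '[[[0,0,0,0,0,-0.012]]]' >/dev/null && python3 chk.py
```

```text
45.48 tz -0.126 F [-2.6 -0.1  3.8] j6 0.36 op 0.61 [ 0.5449 -0.0859  0.1404]
47.69 tz -0.048 F [-2.1  1.9  4.2] j6 0.35 op 0.613 [ 0.5449 -0.0859  0.1404]
49.91 tz -0.061 F [-2.9  0.8  4.4] j6 0.34 op 0.617 [ 0.5448 -0.0859  0.1403]
52.13 tz -0.077 F [-1.5  1.   4. ] j6 0.34 op 0.614 [ 0.5446 -0.0859  0.1403]
54.35 tz -0.079 F [-1.9  1.3  4.8] j6 0.35 op 0.616 [ 0.5445 -0.086   0.1402]
56.56 tz -0.089 F [-1.7  1.6  4.6] j6 0.35 op 0.617 [ 0.5444 -0.086   0.1402]
```

```bash

python3 -m pendant '[[[0,0,0,0,0,-0.012]]]' >/dev/null; python3 chk.py && python3 -m pendant '[[[0,0,0,0,0,-0.012]]]' >/dev/null && python3 chk.py && python3 -m pendant '[[[0,0,0,0,0,-0.012]]]' >/dev/null && python3 chk.py && python3 -m pendant '[[[0,0,0,0,0,-0.012]]]' >/dev/null && python3 chk.py && python3 -m pendant '[[[0,0,0,0,0,-0.012]]]' >/dev/null && python3 chk.py && python3 -m pendant '[[[0,0,0,0,0,-0.012]]]' >/dev/null && python3 chk.py
```

```text
58.78 tz -0.067 F [-1.8 -0.   4.3] j6 0.35 op 0.62 [ 0.5443 -0.0861  0.1402]
61.0 tz -0.049 F [-2.2  0.2  4.8] j6 0.36 op 0.617 [ 0.5443 -0.0861  0.1402]
63.22 tz 0.015 F [-1.5  0.6  3.9] j6 0.36 op 0.618 [ 0.5443 -0.0862  0.1402]
65.43 tz -0.042 F [-1.5  1.2  4. ] j6 0.36 op 0.614 [ 0.5443 -0.0863  0.1402]
67.64 tz -0.083 F [-1.5  0.7  4.3] j6 0.33 op 0.615 [ 0.5442 -0.0863  0.1402]
69.86 tz -0.116 F [-2.6  1.5  4.3] j6 0.32 op 0.616 [ 0.5441 -0.0863  0.1402]
```

```bash
python3 - <<'E'
from h import *
snap('wrist','w9'); crop('w9',160,230,410,420,3,'c13')
E
```

```text
(no output)
```

View pics/c13.png

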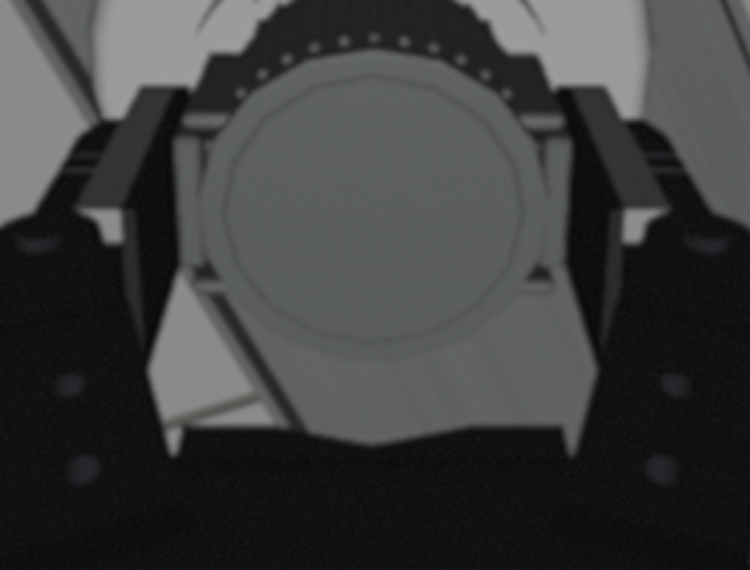

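```bash

python3 -m pendant '[[[0,0,0,0,0,-0.01]]]' >/dev/null; python3 chk.py && python3 -m pendant '[[[0,0,0,0,0,-0.01]]]' >/dev/null && python3 chk.py && python3 -m pendant '[[[0,0,0,0,0,-0.01]]]' >/dev/null && python3 chk.py && python3 -m pendant '[[[0,0,0,0,0,-0.01]]]' >/dev/null && python3 chk.py
```

```text
71.79 tz -0.112 F [-1.7  1.2  4. ] j6 0.4 op 0.615 [ 0.5441 -0.0862  0.1402]
73.68 tz -0.119 F [-1.5  1.4  5.4] j6 0.27 op 0.614 [ 0.5441 -0.0862  0.1402]
75.6 tz -0.071 F [-2.   2.1  4.1] j6 0.28 op 0.616 [ 0.5441 -0.0862  0.1402]
77.51 tz -0.133 F [-2.   0.1  4. ] j6 0.21 op 0.616 [ 0.5441 -0.0862  0.1402]
```

```bash

python3 -m pendant '[[[0,0,0,0,0,-0.007]]]' >/dev/null; python3 chk.py && python3 -m pendant '[[[0,0,0,0,0,-0.007]]]' >/dev/null && python3 chk.py && python3 -m pendant '[[[0,0,0,0,0,-0.007]]]' >/dev/null && python3 chk.py; python3 - <<'E'
from h import *
snap('wrist','w10'); crop('w10',160,230,410,420,3,'c14')
E
```

```text
78.86 tz -0.232 F [-1.4  1.6  3.3] j6 -0.0 op 0.614 [ 0.5442 -0.0862  0.1402]
```

View pics/c14.png

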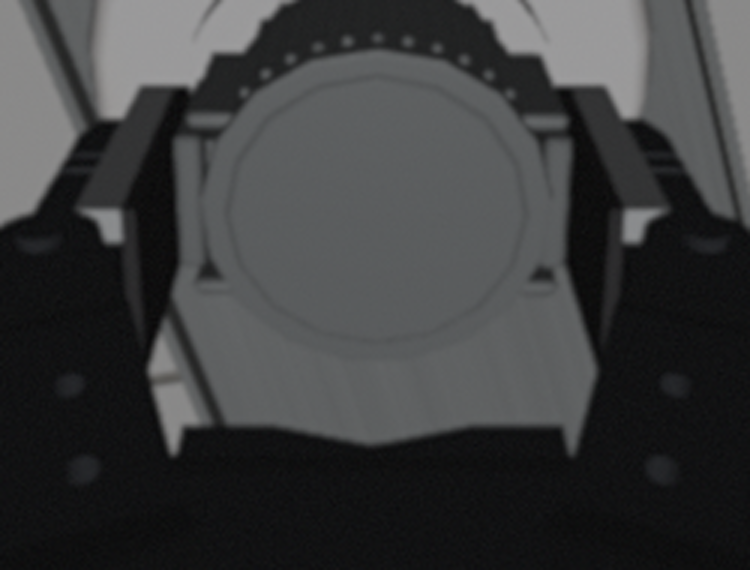

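```bash
python3 -m pendant '[[[0,0,0,0,0,-0.005]]]' >/dev/null; python3 chk.py;python3 -m pendant '[[[0,0,0,0,0,0]]]' >/dev/null; python3 chk.py
```

```text
79.84 tz -0.257 F [-2.4  1.5  3.5] j6 -0.01 op 0.614 [ 0.5443 -0.0862  0.1402]
79.85 tz -0.214 F [-1.   1.2  4.9] j6 -0.27 op 0.612 [ 0.5443 -0.0861  0.1402]
```

```bash
python3 -m pendant '[[[0,0,0,0,0,-0.007]]]' >/dev/null; python3 chk.py;python3 -m pendant '[[[0,0,0,0,0,0]]]' >/dev/null; python3 chk.py; python3 - <<'E'
from h import *
snap('wrist','w11'); crop('w11',160,230,410,420,3,'c15')
E
```

```text
81.15 tz -0.423 F [-1.4  1.7  4.6] j6 -0.06 op 0.615 [ 0.5443 -0.0861  0.1402]
81.16 tz -0.352 F [-1.1  2.8  3.8] j6 -0.45 op 0.613 [ 0.5443 -0.0861  0.1402]
```

View pics/c15.png

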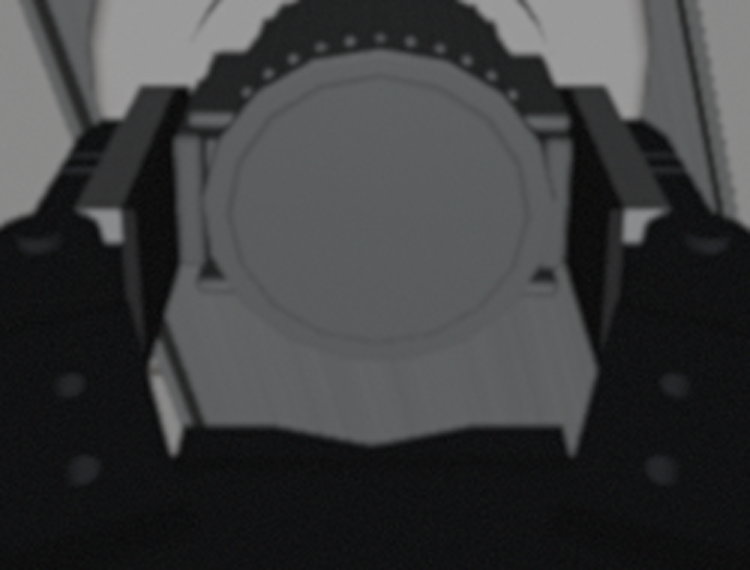

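```bash
python3 -m pendant '[[[0,0,0,0,0,0.009]]]' >/dev/null; python3 chk.py;python3 -m pendant '[[[0,0,-0.015,0,0,0]]]' >/dev/null; python3 chk.py; python3 -m pendant '[[[0,0,-0.015,0,0,0]]]' >/dev/null; python3 chk.py
```

```text
79.48 tz 0.077 F [-1.4  1.   4.4] j6 -0.29 op 0.618 [ 0.5443 -0.086   0.1402]
79.45 tz -0.083 F [ 2.1 -0.4 -5. ] j6 0.05 op 0.619 [ 0.5441 -0.086   0.1424]
79.45 tz -0.13 F [ 3.8  0.1 -7.9] j6 -0.08 op 0.619 [ 0.5439 -0.086   0.1445]
```

```bash
python3 - <<'E'
from h import *
snap('wrist','w12'); crop('w12',160,230,410,420,3,'c16'); snap('scene','s12'); crop('s12',230,150,330,230,7,'c17')
E
python3 chk.py
```

```text
79.45 tz -0.178 F [ 3.   0.5 -6.5] j6 -0.08 op 0.615 [ 0.5441 -0.0861  0.1449]
```

View pics/c16.png

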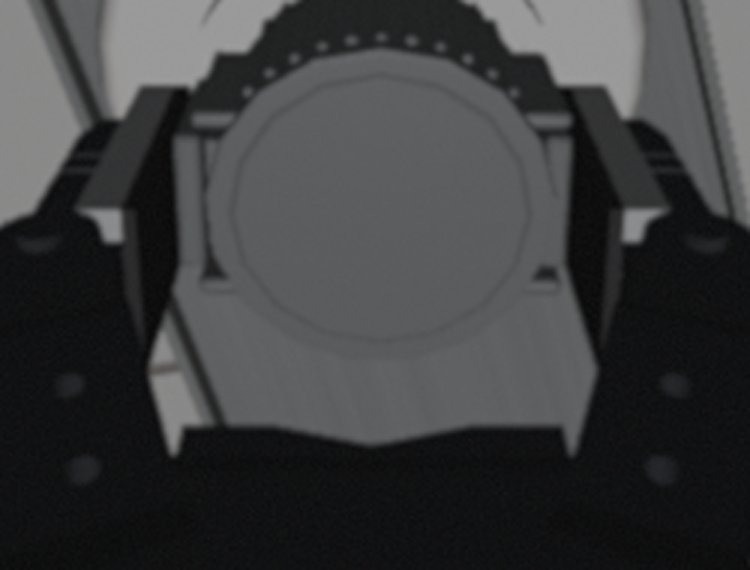

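View pics/c17.png

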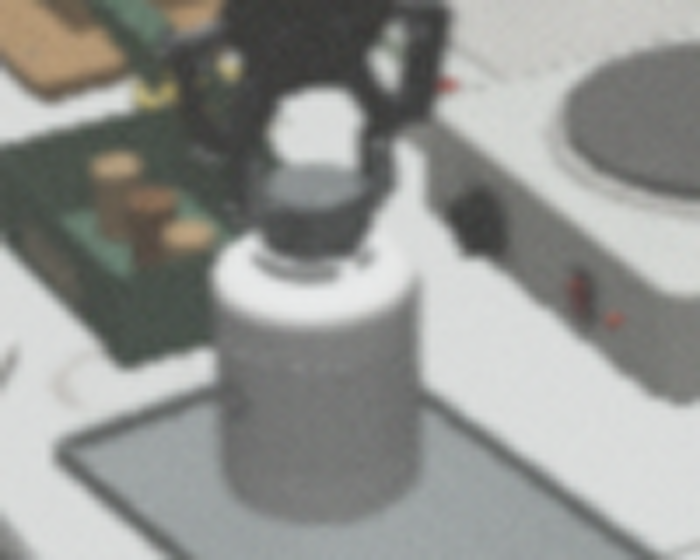

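```bash
python3 -m pendant '[[[0,0.004,-0.01,0,0,0]]]' >/dev/null; python3 chk.py; python3 -m pendant '[[[0,0,-0.015,0,0,0]]]' >/dev/null; python3 chk.py;
```

```text
79.45 tz -0.076 F [ 0.6  1.2 -7.4] j6 -0.07 op 0.615 [ 0.5443 -0.0861  0.1462]
79.46 tz -0.085 F [ 1.6  0.3 -3.6] j6 -0.04 op 0.616 [ 0.5444 -0.0861  0.1492]
```

```bash
python3 -m pendant '[[[0,0,-0.02,0,0,0],[0,0,-0.025,0,0,0]]]' >/dev/null; python3 chk.py; python3 -m pendant '[[[0,0,-0.04,0,0,0],[0,0,-0.05,0,0,0],[0,0,-0.05,0,0,0],[0,0,-0.05,0,0,0]]]' >/dev/null; python3 chk.py;python3 - <<'E'
from h import *
snap('wrist','w13');  snap('scene','s13'); crop('s13',220,130,340,230,6,'c19')
E
```

```text
79.47 tz -0.036 F [ 0.   0.5 -0.7] j6 0.0 op 0.614 [ 0.5444 -0.0862  0.1597]
79.48 tz 0.032 F [-0.5 -0.3 -1. ] j6 0.0 op 0.617 [ 0.5448 -0.0865  0.2016]
```

View pics/c19.png

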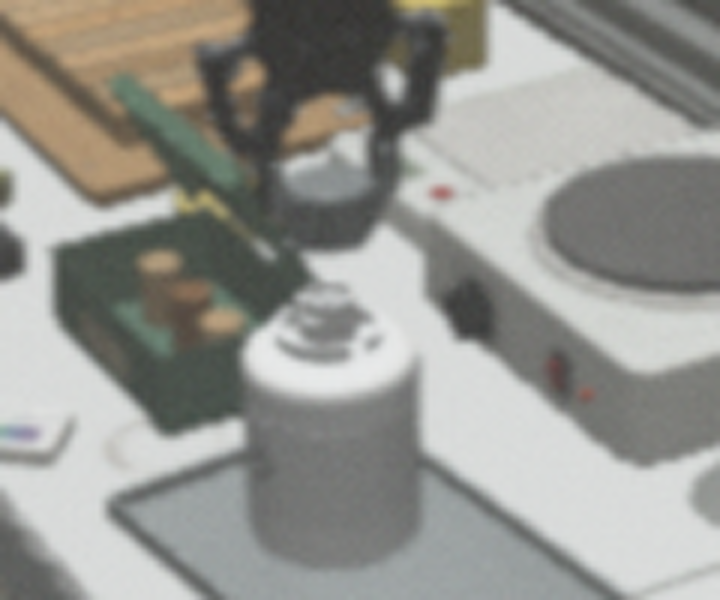

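View pics/w13.png

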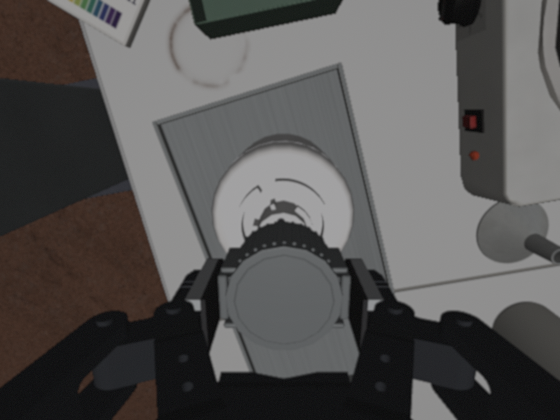

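```bash
python3 -m pendant '[[[-0.05,0.012,-0.02,0,0,0],[-0.1,0.023,0,0,0,0],[-0.1,0.023,0,0,0,0],[-0.12,0.027,0,0,0,0],[-0.12,0.027,0,0,0,0],[-0.12,0.027,0,0,0,0],[-0.1,0.023,0,0,0,0],[-0.08,0.018,0,0,0,0],[-0.04,0.009,0,0,0,0],[0,0,0,0,0,0],[0,0,0,0,0,0]]]'; python3 st.py;python3 - <<'E'
from h import *
snap('wrist','w14');  snap('scene','s14'); crop('s14',220,130,370,250,5,'c20')
E
```

```text
time_s: 13.75
eef_pos: [0.5502, -0.2712, 0.2039]
eef_rot: [-0.001, 0.77, 0.638, -0.002]
wrist_force: [0.7, -0.5, -1.0]
opening: 0.614
[ 0.5502 -0.2712  0.2039] [ 0.68 -0.5  -1.05] [-0.039 -0.019  0.004] 0.614 [-0.0009  0.7703  0.6377 -0.0021]
yaw 79.24 q6 -0.46 [-4.500e-01 -4.986e+01 -3.518e+01 -6.000e-02 -1.000e-02 -1.000e-02]
```

View pics/c20.png

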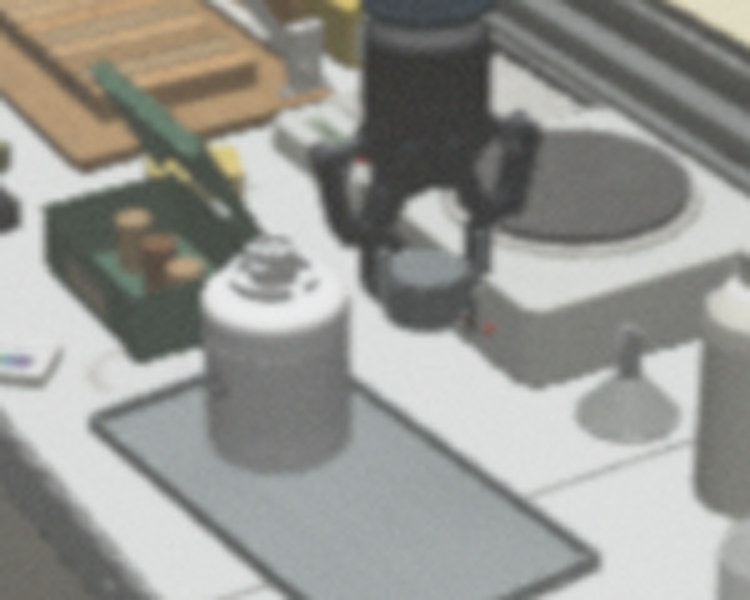

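View pics/w14.png

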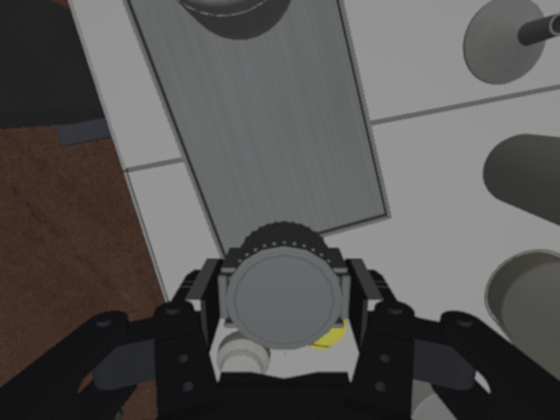

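```bash
python3 -m pendant '[[[0.075,0,0.05,0,0,0],[0,0,0.1,0,0,0],[0,0,0.12,0,0,0],[0,0,0.12,0,0,0],[0,0,0.12,0,0,0],[0,0,0.12,0,0,0],[0,0,0.08,0,0,0],[0,0,0.04,0,0,0],[0,0,0,0,0,0],[0,0,0,0,0,0]]]'; python3 st.py;python3 - <<'E'
from h import *
snap('wrist','w15');  snap('scene','s15'); crop('s15',220,130,370,250,5,'c21')
E
```

```text
time_s: 15.1
eef_pos: [0.5543, -0.2443, 0.0475]
eef_rot: [-0.002, 0.768, 0.641, -0.001]
wrist_force: [-0.3, 0.5, -0.9]
opening: 0.618
[ 0.5543 -0.2443  0.0475] [-0.29  0.54 -0.9 ] [-0.023 -0.027  0.008] 0.6183 [-0.0016  0.7676  0.641  -0.0011]
yaw 79.73 q6 -0.43 [ 9.000e-02 -5.213e+01 -2.869e+01  0.000e+00  4.000e-02  0.000e+00]
```

View pics/c21.png

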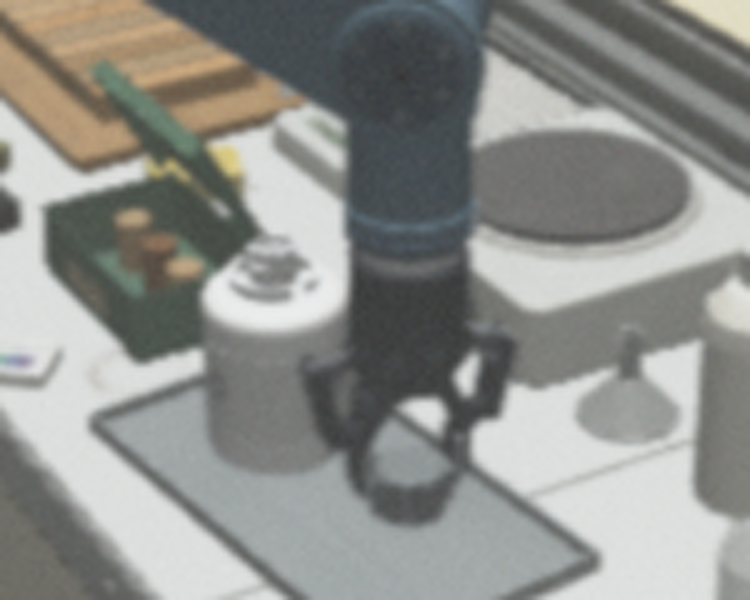

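View pics/w15.png

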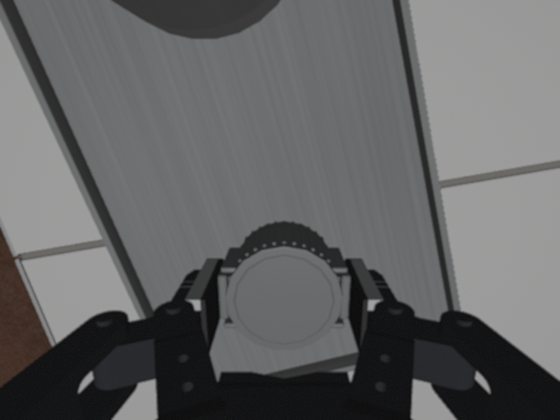

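```bash
python3 -m pendant '[[[-0.035,0,0.04,0,0,0],[0,0,0.04,0,0,0],[0,0,0.04,0,0,0],[0,0,0.01,0,0,0],[0,0,0,0,0,0]]]'>/dev/null; python3 st.py
```

```text
[ 0.553  -0.2525  0.0202] [-0.39 -0.72 -0.61] [-0.042 -0.042  0.008] 0.6156 [-0.001   0.7679  0.6406 -0.0009]
yaw 79.67 q6 -0.441 [-6.000e-02 -5.343e+01 -2.786e+01 -1.000e-02 -1.000e-02 -0.000e+00]
```

```bash
python3 -m pendant '[[[0,0,0.007,0,0,0],[0,0,0,0,0,0]]]' >/dev/null; python3 chk.py
```

```text
79.68 tz -0.024 F [ 0.   0.2 -0.2] j6 0.0 op 0.616 [ 0.5532 -0.2525  0.019 ]
```

```bash
for k in 1; do python3 -m pendant '[[[0,0,0.006,0,0,0],[0,0,0,0,0,0]]]' >/dev/null; python3 chk.py; python3 -m pendant '[[[0,0,0.006,0,0,0],[0,0,0,0,0,0]]]' >/dev/null; python3 chk.py; python3 -m pendant '[[[0,0,0.006,0,0,0],[0,0,0,0,0,0]]]' >/dev/null; python3 chk.py; done
```

```text
79.69 tz 0.002 F [ 0.7  0.5 -1. ] j6 0.0 op 0.618 [ 0.5534 -0.2525  0.018 ]
79.69 tz -0.004 F [ 0.1  0.4 -0.5] j6 0.0 op 0.616 [ 0.5535 -0.2526  0.0169]
79.69 tz 0.014 F [-0.   0.6 -1.7] j6 0.0 op 0.617 [ 0.5536 -0.2526  0.0157]
```

```bash
python3 -m pendant '[[[0,0,0.006,0,0,0],[0,0,0,0,0,0]]]' >/dev/null; python3 chk.py; python3 -m pendant '[[[0,0,0.006,0,0,0],[0,0,0,0,0,0]]]' >/dev/null; python3 chk.py
```

```text
79.69 tz -0.014 F [-0.5 -0.5 -0.3] j6 -0.0 op 0.615 [ 0.5542 -0.2529  0.0153]
79.69 tz 0.048 F [-0.2  0.2 -1.7] j6 0.0 op 0.616 [ 0.5549 -0.2532  0.0153]
```

```bash
python3 - <<'E'
from h import *
o=telemetry.get_obs(); print(o['q'].round(3),o['dq'].round(4),o['joint_efforts'].round(2),o['wrist_force'],o['eef_rot'])
snap('wrist','w16');  snap('scene','s16'); crop('s16',230,170,350,260,6,'c22');snap('top','t16')
E
```

```text
[-6.22e-01  5.24e-01  1.64e+00 -1.00e-03  9.76e-01 -4.41e-01] [ 0.0002 -0.0038 -0.0006  0.002  -0.0004  0.0004] [ 4.000e-02 -5.392e+01 -2.805e+01  3.000e-02 -1.000e-01  0.000e+00] [-0.20147918  0.15452863 -1.71112755] [ 9.04958896e-04  7.67758526e-01  6.40738623e-01 -2.08016559e-04]
```

View pics/c22.png

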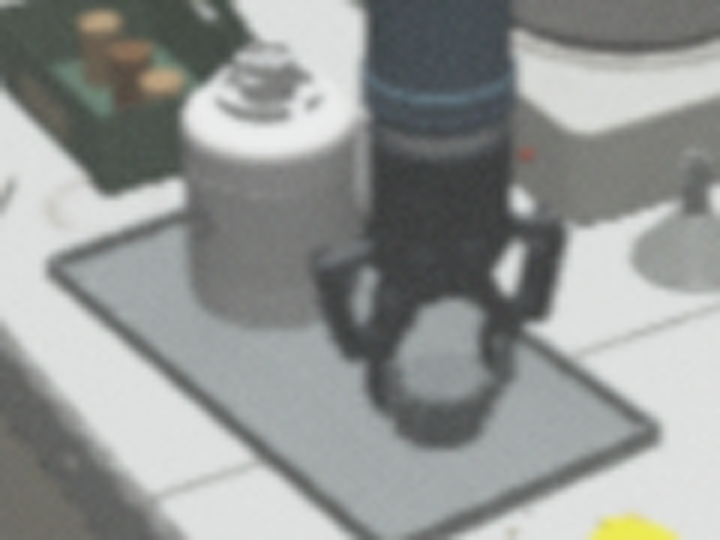

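View pics/w16.png

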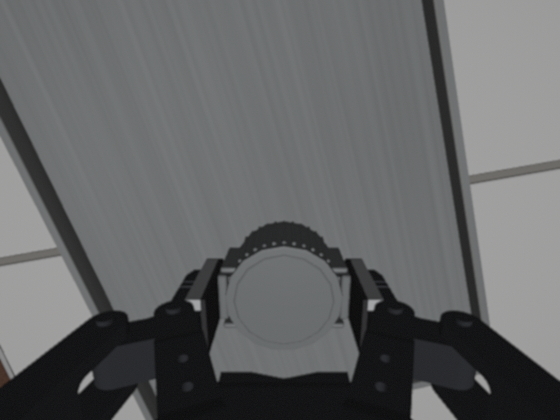

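View pics/t16.png

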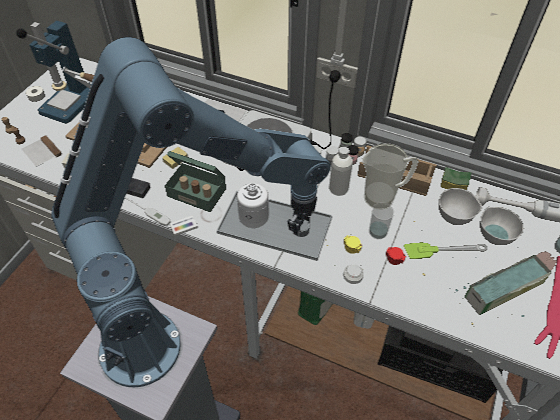

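```bash
python3 -m pendant '[[[0,0,0.006,0,0,0]]]' >/dev/null; python3 chk.py; python3 -m pendant '[[[0,0,0.01,0,0,0]]]' >/dev/null; python3 chk.py
```

```text
79.69 tz -0.022 F [-1.6  3.3 13.9] j6 0.0 op 0.617 [ 0.5556 -0.2534  0.015 ]
79.7 tz 0.017 F [-8.2  4.6 23.2] j6 -0.02 op 0.618 [ 0.556  -0.2535  0.0149]
```

```bash
python3 -m pendant '[[[0,0,0,0,0,0],[0,0,0,0,0,0]]]' >/dev/null; python3 chk.py; python3 -m pendant '[[[0,0,0,0,0,0],[0,0,0,0,0,0],[0,0,0,0,0,0]]]' 0.15 >/dev/null; python3 chk.py; python3 - <<'E'
from h import *
snap('wrist','w17')
E
```

```text
79.71 tz -0.034 F [1.1 0.3 0.4] j6 -0.0 op 0.615 [ 0.5561 -0.2536  0.0153]
79.7 tz 0.013 F [-0.4 -0.5 -0.3] j6 -0.0 op 0.849 [ 0.5556 -0.2534  0.0142]
```

View pics/w17.png

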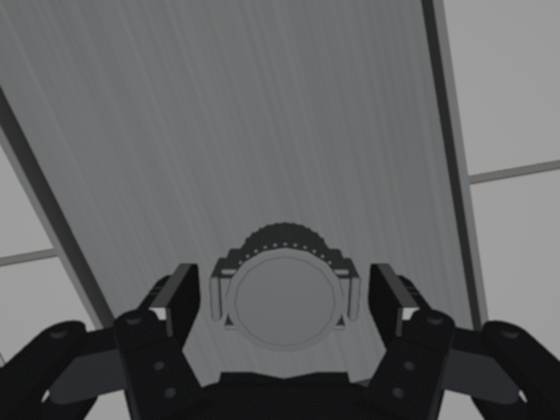

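Released: the tabs have sprung out and there is a gap on both sides. Now straight up.

```bash
python3 -m pendant '[[[0,0,-0.04,0,0,0],[0,0,-0.06,0,0,0],[0,0,-0.1,0,0,0],[0,0,-0.15,0,0,0],[0,0,-0.15,0,0,0],[0,0,-0.15,0,0,0],[0,0,-0.15,0,0,0],[0,0,-0.15,0,0,0],[0,0,-0.15,0,0,0],[0,0,0,0,0,0],[0,0,0,0,0,0]]]' ; python3 chk.py; python3 - <<'E'
from h import *
snap('wrist','w18'); snap('scene','s18'); crop('s18',210,150,400,300,4,'c23')
E
```

```text
time_s: 19.77
eef_pos: [0.5562, -0.2534, 0.256]
eef_rot: [0.008, 0.768, 0.641, 0.002]
wrist_force: [-0.7, 0.4, -0.3]
opening: 0.849
79.72 tz -0.002 F [-0.7  0.4 -0.3] j6 0.0 op 0.849 [ 0.5562 -0.2534  0.256 ]
```

View pics/w18.png

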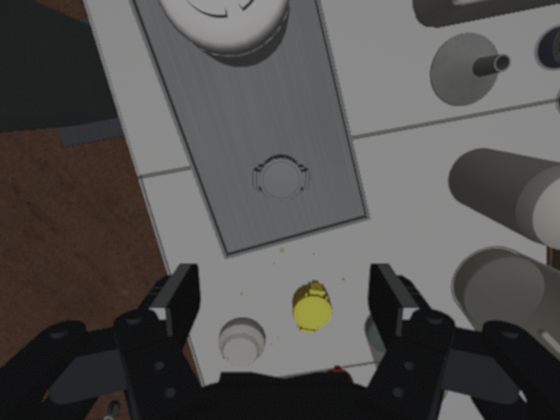

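View pics/c23.png

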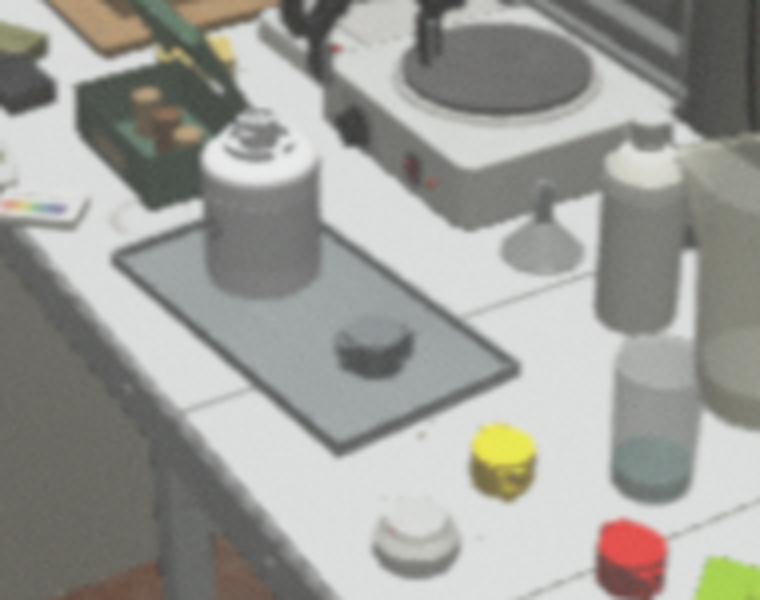

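```bash
python3 -c "
from bench import ctrl; print(ctrl.hand_in())"
```

```text
the job is handed in; nothing more can be done
None
```

The cap is off the canister and set down right way up in the free (-y) half of the spill tray. I have let go of it and handed the job in. The robot's clock read about 20 s, against the 72 s limit.

- **Squeeze:** I pressed both tabs to about 52 mm across. By the camera and the gripper opening that is 3.5 to 4 mm each, so the feet were clear without bottoming out.
- **Turn:** I turned the cap anticlockwise about 71° (1.25 rad). The drag stayed around 0.1 N m, then the torque rose steadily to 0.35–0.42 N m, so I took that as the stop. I backed off about 1.5° before lifting.
- **Lift:** The pull peaked at about 8 N for the first few millimetres, with a sideways force of up to 3.8 N. I corrected the sideways position by under 1 mm, and it then came free.
- **Set-down:** Touching down did not show at first, because the zero-motion rows cancelled the force. I pressed once more to confirm contact, which reached about 23 N down and 9 N sideways. During the set-down steps the tool shifted about 2.5 mm in x. I relaxed the pressure before opening the fingers.

The last pictures, with the gripper 0.25 m up and touching nothing, show the cap standing flat inside the tray with both tabs sprung out. The beaker, timer, flat box and the red and yellow caps look undisturbed by eye. No check failed.

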